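Stand the clay pots in their saucers

ROBOT

A 7-joint arm with a two-finger parallel gripper is mounted at the origin on the work surface. World frame = base frame: x ahead of the robot, y to its left, z up, the work surface at z = 0. Lengths are in m, angles in rad, forces in N, time in s.
With the tool pointing down it reaches from about 0.35 to 0.9 m from the base axis. Payload 8.1 kg.
Tool frame: the origin (TCP) lies midway between the tips of the shut fingers; the grasp point (between the pads) lies 19 mm behind it; z points along the fingers, y is the line along which they close (so a half turn about z gives the same grasp; the last joint's range is limited). The gripper opens to 92 mm and grips with 3 to 60 N. Pads are 19 mm wide; open, the fingers measure 130 mm over their backs; the gripper's body (75 mm by 190 mm) begins 47 mm behind the grasp point.
Start: joints at [1.104, 0.434, 0.025, 1.573, -0.012, 1.134, -0.075], TCP at [0.222, -0.584, 0.188] pointing down, gripper open.
Joint ranges: [-2.62, 2.62], [-0.44, 2.09], [-1.27, 1.32], [0.08, 2.57], [-1.32, 4.46], [0.12, 2], [-2.74, 2.74]. Speed limits (rad/s): [2.22, 2.22, 3.01, 3.01, 3.14, 3.14, 3.14].

INTERFACE

Orientations are given as a rotation vector (axis times angle).
In Python, from cell import arm gives the robot as it stands.
- The arm moves only by the tool carry_out, never from a script. Its arguments are lists of equal length, an entry for each row: "claw": the finger opening in cm, from 0 to 9.18; "delta_pos": the shift along the tool's x, y, z in cm, a list of three; "angular": the turn, a rotation vector about the tool's x, y, z in rad, a list of three. In form: {"claw": [claw, ...], "delta_pos": [[dx, dy, dz], ...], "angular": [[ax, ay, az], ...]}. A call has 1 to 20 rows; each row shifts and turns the commanded pose from where the row before left it, along the tool's axes as they then stand; what a row does not reach is not made up. A row lasts 1/10 s, in which the tool goes at most 50 mm and 8.59 degrees, less where a joint would pass 70% of its speed; a pose out of reach is approached as far as the arm can. A call with a gripper value outside its range is refused whole. The fingers move at their own pace and stop on an object; "force" is the grip in N (left out, the last holds). Time passes only in rows, so rows that do not move let the fingers close. It gives the time, the measured TCP pose, the force, the opening and the grip force at its end, in the units of the state.
- arm.observe(): the state, without advancing time (a new reading comes with each control period).
- arm.get_image(name): name is "scene" or "top"; returns a dict with "frame" (420x560x3 uint8, red, green, blue), "mtx" (3x3 intrinsics, pixels), "dist" ([k1, k2, p1, p2, k3] as OpenCV has them; the pictures are not rectified), "T" (4x4, takes a point from camera to world coordinates). Camera axes: x right, y down, z forward; pixel columns grow to the right and rows downward; lengths in m; the calibration is good to about 2 mm. A picture is of the moment at which its call begins. There is no depth.
- arm.sign_off(): hands the job in; it is judged then, once.
Trained networks look in a picture, given as the dict that the camera call returned (one of the last four; its "shot" number tells which), for a name from the list of things; names that differ only in an ending like _2 or _b are one class to them, and where a whole thing is asked for, a point or a joint stands for the part that bears it (a point fixed in the world has none). Each returns a list of dicts, best first, with "conf" (0 to 1); they miss things now and then, are a little off and sometimes report something else, mostly with a low value. They report only what shows in the picture. A call takes as long as a camera call. They do not tell look-alikes from the thing itself.
- arm.look_for(label, picture): "centre" ([column, row] as shares, 0 to 1, of the picture: columns of its width, rows of its height, amid what is visible of it).
- arm.trace(label, picture): "region" (420x560 bool, what is visible of it) and "centre" ([column, row] as shares, 0 to 1, of the picture: columns of its width, rows of its height, amid what is visible of it).
- arm.place_of(label, picture): "centre" ([column, row] as shares, 0 to 1, of the picture: columns of its width, rows of its height: a listed point, or the origin of a listed thing).
The state is a dict: "clock": time; "joints": joint angles; "dq": joint speeds; "joint_efforts": joint torques, N m; "position": TCP position; "ee_rot": TCP orientation; "force": force on the tool from outside, world axes, zero at the start; "ft_torque": the same for the moment, N m; "width": opening from 0.0 (shut) to 1.0 (fully open); "gripper_force": force on a finger pad.
Only numpy, scipy, OpenCV 4.12 (cv2) and the standard library are available. Lean on these libraries where they do the work, as an engineer would, in place of code of your own. Each camera call takes 0.05 s, during which the arm holds its last target. There are 200 camera calls.

TASK

Set the potting bench out for potting up: lift the four empty clay pots off the railed ledge and stand each one upright in the saucer that matches its shape and size, its foot flat on the saucer's floor. Set them down gently, do not drop or tip them over, and leave the spray bottle and the trowel where they are.

Things in the scene. Friction and masses are not known exactly. Their poses are not given: they have to be found in the camera images.
- small_pot: Small round clay pot: rim 46 mm across, foot 34 mm across, 55 mm tall. About 70 g. Open top, terracotta, upright rim band over the top 20 mm. Origin: centre of underside, z up. Starts in a row along y on a white ledge, board top 70 mm above the bench; a steel rail, top 34 mm above it, runs along its robot side, about 75 mm before the row. About 130 mm apart.
- large_pot: Large round clay pot: rim 66 mm across, foot 48 mm across, 75 mm tall. About 170 g. Open top, terracotta, upright rim band over the top 20 mm. Origin: centre of underside, z up. Starts in a row along y on a white ledge, board top 70 mm above the bench; a steel rail, top 34 mm above it, runs along its robot side, about 75 mm before the row. About 130 mm apart.
- square_pot: Square clay pot: rim 58 x 58 mm, foot 48 x 48 mm, 65 mm tall, sides along its x and y. About 150 g. Open top, terracotta, upright rim band over the top 20 mm. Origin: centre of underside, z up. Starts in a row along y on a white ledge, board top 70 mm above the bench; a steel rail, top 34 mm above it, runs along its robot side, about 75 mm before the row. About 130 mm apart.
- trough_pot: Oblong clay trough: rim 96 mm long (along its x) by 48 mm wide (y), foot 86 x 38 mm, 55 mm tall. About 180 g. Open top, terracotta, upright rim band over the top 20 mm. Origin: centre of underside, z up. Starts in a row along y on a white ledge, board top 70 mm above the bench; a steel rail, top 34 mm above it, runs along its robot side, about 75 mm before the row. About 130 mm apart.
- small_saucer: Smallest round clay saucer: inside 50 mm across, outside 60 mm. Shallow terracotta dish fixed to the bench in the row of four between the robot and the ledge. Floor 4 mm thick, rim 14 mm high overall. Origin at the centre of the underside (bench height), z up.
- large_saucer: Larger round clay saucer: inside 64 mm across, outside 74 mm. Shallow terracotta dish fixed to the bench in the row of four between the robot and the ledge. Floor 4 mm thick, rim 14 mm high overall. Origin at the centre of the underside (bench height), z up.
- square_saucer: Square clay saucer: inside 64 x 64 mm, outside 74 x 74 mm, sides along its x and y. Shallow terracotta dish fixed to the bench in the row of four between the robot and the ledge. Floor 4 mm thick, rim 14 mm high overall. Origin at the centre of the underside (bench height), z up.
- trough_saucer: Oblong clay saucer: inside 102 mm (along its x) by 54 mm (y), outside 112 x 64 mm. Shallow terracotta dish fixed to the bench in the row of four between the robot and the ledge. Floor 4 mm thick, rim 14 mm high overall. Origin at the centre of the underside (bench height), z up.
- spray_bottle: White spray bottle with a black head, 60 mm across, 155 mm tall, standing loose on the bench at the right. Origin at the centre of its underside. To be left alone.
- trowel: Steel hand trowel with a wooden handle, 270 mm long, lying loose on the bench at the left. Origin near the middle of its length at bench height, x towards the blade. To be left alone.
Things that resemble listed ones, but are neither listed nor needed, are in the scene too. Leave any green or turquoise look-alike of the small_pot alone.

How it is judged:
At the end, for the whole second after the job is handed in: Each of the four pots stands in the saucer of its own shape and size: centre within 14 mm of the saucer's centre, underside on the saucer's floor (1 to 7.5 mm above the bench), upright within 0.08 rad, released and at rest (horizontal distance between small_pot and small_saucer below 0.014 m and z of small_pot in the frame of small_saucer between 0.001 and 0.0075 m and angle between each of small_pot, large_pot, square_pot, trough_pot's own z axis and vertical below 0.08 rad and linear speed of each of small_pot, large_pot, square_pot, trough_pot below 0.02 m/s and contact force between each of small_pot, large_pot, square_pot, trough_pot and the fingers below 0.1 N and horizontal distance between large_pot and large_saucer below 0.014 m and z of large_pot in the frame of large_saucer between 0.001 and 0.0075 m and horizontal distance between square_pot and square_saucer below 0.014 m and z of square_pot in the frame of square_saucer between 0.001 and 0.0075 m and horizontal distance between trough_pot and trough_saucer below 0.014 m and z of trough_pot in the frame of trough_saucer between 0.001 and 0.0075 m); the robot touches nothing.
It fails at once if a pot is tipped over (more than 45 degrees) (angle between any of small_pot, large_pot, square_pot, trough_pot's own z axis and vertical above 0.785 rad).
It fails at once if a pot is rammed into a saucer (above 60 N) (contact force between any of small_pot, large_pot, square_pot, trough_pot and small_saucer above 60 N or contact force between any of small_pot, large_pot, square_pot, trough_pot and large_saucer above 60 N or contact force between any of small_pot, large_pot, square_pot, trough_pot and square_saucer above 60 N or contact force between any of small_pot, large_pot, square_pot, trough_pot and trough_saucer above 60 N).
It fails at once if a pot is dropped: it falls freely, touching nothing, faster than 0.6 m/s (from about 2 cm or more) ((contact force between small_pot and anything else below 0.05 N and linear speed of small_pot above 0.6 m/s) or (contact force between large_pot and anything else below 0.05 N and linear speed of large_pot above 0.6 m/s) or (contact force between square_pot and anything else below 0.05 N and linear speed of square_pot above 0.6 m/s) or (contact force between trough_pot and anything else below 0.05 N and linear speed of trough_pot above 0.6 m/s)).
It fails at once if the spray bottle or the trowel is moved more than 30 mm (distance of any of spray_bottle, trowel from where it was at the start of the episode above 0.03 m).
It also fails if it takes over 120 s, if anything falls off the work surface, if the arm or the gripper's body presses on something with over 40 N, if the wrist force passes 120 N, or if a joint passes its speed limit or range.

## Working session

There is one attempt and no reset: what is moved stays moved. The work goes in short steps, Python scripts to look and compute and a tool call to move; the robot and the scene stay as the last step left them, time stands still between calls to the robot, and variables do not carry over. Pictures are saved under pics/ and viewed, at most 19 in all, crops included, and the job is handed in when it is done.

Besides the shell and the picture viewer there is one more tool, called after ">>>" as name(argument=value, ...) on one line, values as JSON. carry_out: Moves the arm, as the interface text tells. Its arguments: {"type":"object","properties":{"claw":{"type":"array","items":{"type":"number"}},"delta_pos":{"type":"array","items":{"type":"array","items":{"type":"number"}}},"angular":{"type":"array","items":{"type":"array","items":{"type":"number"}}},"force":{"type":"number"}},"required":["claw","delta_pos","angular"]}

```bash
mkdir -p pics; ls; python3 - <<'E'
from cell import arm
import cv2,numpy as np
print(arm.observe())
for n in("scene","top"):
    p=arm.get_image(n); cv2.imwrite(f"pics/{n}0.png",p["frame"][:,:,::-1]); print(n,p["mtx"],p["dist"],p["T"])
    for l in "small_pot large_pot square_pot trough_pot small_saucer large_saucer square_saucer trough_saucer spray_bottle trowel".split():
        print(l,[(np.round(np.array(d["centre"])*[560,420],1),round(d["conf"],2)) for d in arm.place_of(l,p)])
E
```

```text
pics
{'clock': 0.0, 'joints': array([ 1.10441416,  0.4351643 ,  0.02500676,  1.57403216, -0.01157728,
        1.13396664, -0.07511671]), 'dq': array([-0.00011148, -0.00058949, -0.00101612,  0.00038074,  0.00080889,
       -0.00140534,  0.00023465]), 'joint_efforts': array([-1.17896707e-03, -6.67858458e+01,  9.84783545e-01, -3.14458787e+01,
       -6.06735097e-02,  4.26524284e-02,  1.25378838e-04]), 'position': array([ 0.22211743, -0.58364747,  0.18740697]), 'ee_rot': array([-3.08845634e+00, -5.67870363e-01,  6.56357739e-04]), 'force': array([-0.81343113, -0.76881598, -0.01368002]), 'ft_torque': array([ 0.07436623, -0.00245924,  0.00249395]), 'gripper_force': 0.0, 'width': 1.0006057668985555}
scene [[407.55617921   0.         280.5503319 ]
 [  0.         407.55617921 209.87455743]
 [  0.           0.           1.        ]] [-0.00552933  0.          0.          0.          0.        ] [[ 0.19247334  0.76052937 -0.62012022  1.27913023]
 [ 0.9811911  -0.15866286  0.10995507 -0.09567928]
 [-0.01476598 -0.62961986 -0.77676302  0.89948234]
 [ 0.          0.          0.          1.        ]]
[... 969 characters left out ...]
[ 0.          0.          0.          1.        ]]
small_pot [(array([244.5, 167.9]), 0.73), (array([252., 222.]), 0.55), (array([269.6, 148. ]), 0.55), (array([202. , 169.6]), 0.52)]
large_pot [(array([347.5, 213.2]), 0.59)]
square_pot [(array([203.5, 217.9]), 0.67)]
trough_pot [(array([299.8, 215.8]), 0.79), (array([192.7, 287.4]), 0.74), (array([347.8, 216.3]), 0.53)]
small_saucer [(array([260.5, 280.3]), 0.8)]
large_saucer [(array([192.2, 287.3]), 0.94), (array([349.1, 213.8]), 0.66)]
square_saucer [(array([379.2, 275.2]), 0.95)]
trough_saucer [(array([310.4, 291.9]), 0.75)]
spray_bottle [(array([423.9, 233.9]), 0.63)]
trowel [(array([129.4, 301.4]), 0.72), (array([346.5, 214.4]), 0.67)]
```

View pics/scene0.png

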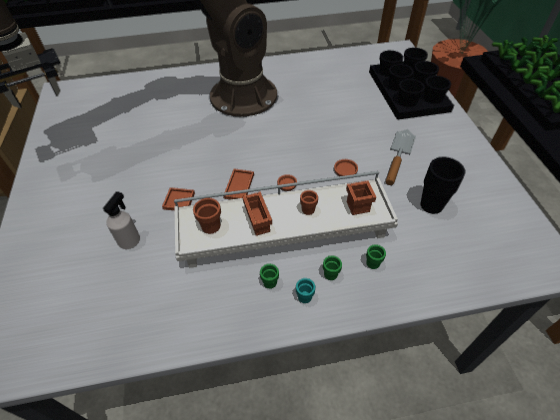

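View pics/top0.png

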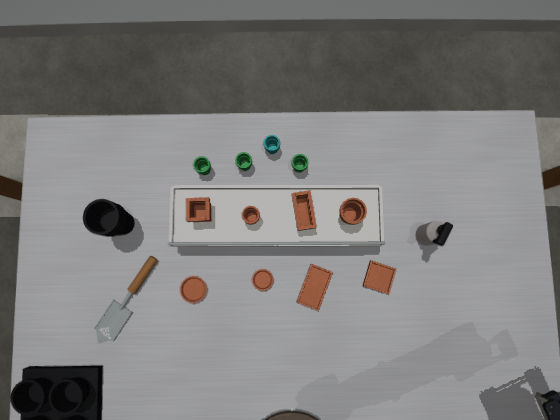

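The top view shows the pots in the order square (199,210), small (251,215), trough (304,211), large (352,211). The saucers are large (193,290), small (263,280), trough (315,287), square (380,277). Four green or turquoise look-alikes stand beyond the ledge. Next I'll fit the silhouettes.

```bash
cat > fit.py <<'E'
import cv2,numpy as np
from scipy.optimize import minimize
th=np.linspace(0,2*np.pi,48,endpoint=False)
circ=lambda d:np.c_[np.cos(th),np.sin(th)]*d/2
rect=lambda a,b:np.array([[a,b],[-a,b],[-a,-b],[a,-b]])/2
def stack(*ls): return np.vstack([np.c_[p,np.full(len(p),z)] for p,z in ls])/1000.
def pot(s,r,f,H): return stack((s(*r),H),(s(*r),H-20),(s(*f),0))
M={"small_pot":pot(circ,(46,),(34,),55),"large_pot":pot(circ,(66,),(48,),75),"square_pot":pot(rect,(58,58),(48,48),65),"trough_pot":pot(rect,(96,48),(86,38),55),
"small_saucer":stack((circ(60),14),(circ(60),0)),"large_saucer":stack((circ(74),14),(circ(74),0)),"square_saucer":stack((rect(74,74),14),(rect(74,74),0)),"trough_saucer":stack((rect(112,64),14),(rect(112,64),0))}
def proj(P,p):
    W=np.linalg.inv(p["T"]); q=P@W[:3,:3].T+W[:3,3]
    return cv2.projectPoints(q,np.zeros(3),np.zeros(3),p["mtx"],np.array(p["dist"]))[0][:,0]
def mask(p):
    f=p["frame"].astype(int); r,g,b=f[...,0],f[...,1],f[...,2]
    return ((r>1.5*g)&(r-b>25)).astype(np.uint8)
def hulls(p):
    n,L,S,C=cv2.connectedComponentsWithStats(mask(p)); out=[]
    for i in range(1,n):
        if S[i,4]>60:
            c=cv2.findContours((L==i).astype(np.uint8),cv2.RETR_EXTERNAL,cv2.CHAIN_APPROX_NONE)[0][0]
            out.append((C[i],cv2.convexHull(c)[:,0]))
    return out
K=8
def fit(name,p,hull,z,x0,yaws):
    o=hull.min(0)-8; sz=(hull.max(0)-o+9)*K
    def ras(h,grow=0):
        m=np.zeros((sz[1],sz[0]),np.uint8); q=np.round(((h-o)+.5)*K*16).astype(np.int32)
        cv2.fillPoly(m,[q.reshape(-1,1,2)],1,shift=4); return m
    A=ras(hull.astype(float)); A=cv2.dilate(A,np.ones((K,K),np.uint8))
    def cost(v):
        c,s=np.cos(v[2]),np.sin(v[2]); P=M[name].copy(); P[:,:2]=P[:,:2]@np.array([[c,s],[-s,c]])
        P+=[v[0],v[1],z]; B=ras(cv2.convexHull(proj(P,p).astype(np.float32))[:,0])
        return 1-(A&B).sum()/max((A|B).sum(),1)
    best=None
    for y in yaws:
        r=minimize(cost,[*x0,y],method="Nelder-Mead",options=dict(initial_simplex=np.array([[*x0,y],[x0[0]+.01,x0[1],y],[x0[0],x0[1]+.01,y],[*x0,y+.3]]),xatol=1e-4,fatol=1e-4))
        if best is None or r.fun<best.fun: best=r
    return best
def ray(uv,p,z):
    n=cv2.undistortPoints(np.array([[uv]],float),p["mtx"],np.array(p["dist"]))[0,0]
    d=p["T"][:3,:3]@[*n,1]; o=p["T"][:3,3]; return (o+d*(z-o[2])/d[2])[:2]
E
cat > go.py <<'E'
from cell import arm
from fit import *
for n in("top","scene"):
    p=arm.get_image(n); H=hulls(p)
    g=dict(square_pot=(199,210),small_pot=(251,215),trough_pot=(304,211),large_pot=(352,211),large_saucer=(193,290),small_saucer=(263,280),trough_saucer=(315,287),square_saucer=(380,277)) if n=="top" else dict(square_pot=(360,198),small_pot=(309,202),trough_pot=(257,212),large_pot=(207,214),large_saucer=(346,169),trough_saucer=(240,184),small_saucer=(287,182),square_saucer=(178,199))
    for k,c in g.items():
        C,h=min(H,key=lambda t:np.hypot(*(t[0]-c)))
        z=.07 if "pot" in k else 0.
        r=fit(k,p,h,z,ray(C,p,z+.03*(z>0)),(0,) if k[0] in"sl" and "square" not in k else (-.8,-.4,0,.4,.8))
        print(n,k,np.round(C,1),np.round(r.x,4),round(r.fun,3))
E
python3 go.py
```

```text
top square_pot [198.4 209.1] [ 0.6484  0.2207 -0.018 ] 0.087
top small_pot [250.6 214.7] [0.6341 0.0896 0.2747] 0.094
top trough_pot [303.7 210.1] [ 0.643  -0.0445  0.1465] 0.034
top large_pot [352.6 210.8] [ 0.6358 -0.1647  0.1498] 0.069
top large_saucer [193.  289.1] [0.4477 0.2567 0.115 ] 0.105
top small_saucer [262.3 279.4] [0.4703 0.0665 0.1522] 0.073
top trough_saucer [314.2 287. ] [ 0.447  -0.0744 -0.39  ] 0.017
top square_saucer [378.9 277. ] [ 0.4694 -0.2531 -0.3316] 0.015
scene square_pot [359.9 197.1] [ 0.647   0.2223 -0.0392] 0.051
scene small_pot [308.6 201.4] [0.6306 0.0925 0.2523] 0.125
scene trough_pot [255.3 210.9] [ 0.6362 -0.0544  0.4751] 0.238
scene large_pot [207.7 214.3] [ 0.6331 -0.1624 -0.2334] 0.055
scene large_saucer [345.4 167.4] [0.4408 0.2591 0.1641] 0.22
scene trough_saucer [239.4 180.2] [ 0.4202 -0.0625 -0.4001] 0.314
scene small_saucer [286.3 179.4] [ 0.4538  0.072  -0.0948] 0.508
scene square_saucer [175.6 196.8] [ 0.4652 -0.2517  1.2448] 0.231
```

```bash
cat > ov.py <<'E'
from cell import arm
from fit import *
p=arm.get_image("top"); E=dict(square_pot=(.6484,.2207,-.018),small_pot=(.6341,.0896,0),trough_pot=(.643,-.0445,.1465),large_pot=(.6358,-.1647,0),large_saucer=(.4477,.2567,0),small_saucer=(.4703,.0665,0),trough_saucer=(.447,-.0744,-.39),square_saucer=(.4694,-.2531,-.3316))
x0,y0=165,185; S=3
im=cv2.resize(p["frame"][y0:y0+130,x0:x0+265,::-1],None,fx=S,fy=S,interpolation=cv2.INTER_NEAREST)
for k,v in E.items():
    c,s=np.cos(v[2]),np.sin(v[2]); P=M[k].copy(); P[:,:2]=P[:,:2]@np.array([[c,s],[-s,c]]); P+=[v[0],v[1],.07*("pot" in k)]
    n=len(P)//(3 if "pot" in k else 2)
    for q,col in((P[:n],(255,255,0)),(P[-n:],(0,255,0))):
        cv2.polylines(im,[np.round((proj(q,p)-[x0,y0]+.5)*S).astype(int).reshape(-1,1,2)],True,col,1)
cv2.imwrite("pics/ov.png",im)
print("rail",ray((280,243),p,.104),"bottle",ray((430,236),p,.08),"trowel handle tip",ray((155,260),p,.02))
E
python3 ov.py
```

```text
rail [0.56204212 0.01682847] bottle [ 0.57363374 -0.37586055] trowel handle tip [0.52828514 0.35629932]
```

View pics/ov.png

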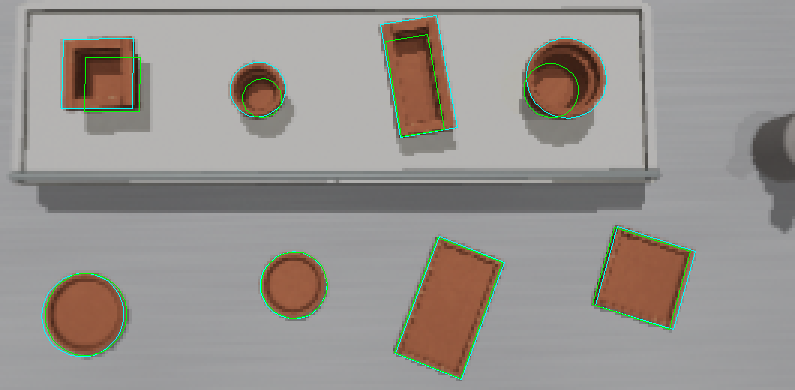

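The fitted outlines lie on all eight objects, with the rail at x = 0.562 and the bottle at (0.574, -0.376). I'll start with the large pot.

```bash
cat > d.py <<'E'
import sys,numpy as np
from cell import arm
from scipy.spatial.transform import Rotation as R
s=arm.observe(); Rm=R.from_rotvec(s["ee_rot"]); 
yaw=lambda r:np.arctan2(*r.as_matrix()[1::-1,0])
t=np.array([float(a) for a in sys.argv[1:4]]); 
print("t",round(s["clock"],2),"pos",np.round(s["position"],4),"yaw",round(yaw(Rm),4),"tilt",np.round(Rm.as_matrix()[:,2],3),"w",round(s["width"]*9.18,2),"gf",s["gripper_force"],"F",np.round(s["force"],1),"j",np.round(s["joints"],2))
if len(t)==3:
    yw=float(sys.argv[4]); Rt=R.from_euler("z",yw)*R.from_rotvec([np.pi,0,0])
    print("turn",np.round((Rm.inv()*Rt).as_rotvec(),3),"then shift cm (after turn)",np.round(Rt.inv().apply(t-s["position"])*100,2),"or before turn",np.round(Rm.inv().apply(t-s["position"])*100,2))
E
python3 d.py .636 -.165 .25 0
```

```text
t 1.25 pos [ 0.2224 -0.5841  0.1881] yaw 0.3637 tilt [-0.  0. -1.] w 9.2 gf 0.0 F [ 0.1 -0.5 -0.2] j [ 1.1   0.43  0.03  1.57 -0.01  1.13 -0.08]
turn [-0.     0.     0.364] then shift cm (after turn) [ 41.36 -41.91  -6.19] or before turn [ 53.57 -24.45  -6.19]
```

>>> carry_out(claw=[9.18,9.18,9.18,9.18,9.18,9.18,9.18,9.18,9.18,9.18,9.18,9.18,9.18,9.18,9.18,9.18,9.18,9.18,9.18], delta_pos=[[0,0,-2],[0,0,-2],[0,0,-2],[2.6,-2.6,0],[2.6,-2.6,0],[2.6,-2.6,0],[2.6,-2.6,0],[2.6,-2.6,0],[2.6,-2.6,0],[2.6,-2.6,0],[2.6,-2.6,0],[2.6,-2.6,0],[2.6,-2.6,0],[2.6,-2.6,0],[2.6,-2.6,0],[2.6,-2.6,0],[2.6,-2.6,0],[2.6,-2.6,0],[2.4,-2.9,0]], angular=[[0,0,0.121],[0,0,0.121],[0,0,0.121],[0,0,0],[0,0,0],[0,0,0],[0,0,0],[0,0,0],[0,0,0],[0,0,0],[0,0,0],[0,0,0],[0,0,0],[0,0,0],[0,0,0],[0,0,0],[0,0,0],[0,0,0],[0,0,0]], force=20)

```text
clock: 3.15
position: [0.637, -0.1641, 0.2481]
ee_rot: [3.141, 0.0, 0.0]
force: [0.2, -0.5, 0.2]
width: 1.002
gripper_force: 0.0
```

```bash
python3 d.py .636 -.165 .117 0
```

```text
t 3.15 pos [ 0.637  -0.1641  0.2481] yaw 0.0001 tilt [ 0. -0. -1.] w 9.2 gf 0.0 F [ 0.2 -0.5  0.2] j [ 0.23  0.46 -0.09  1.39  0.04  1.3  -1.43]
turn [ 0. -0.  0.] then shift cm (after turn) [-0.1   0.09 13.11] or before turn [-0.1   0.08 13.11]
```

>>> carry_out(claw=[9.18,9.18,9.18,9.18,9.18,9.18,9.18,6,6,6,6,6,6,6,6], delta_pos=[[-0.1,0.1,3],[0,0,3],[0,0,3],[0,0,2],[0,0,1.5],[0,0,0.6],[0,0,0],[0,0,0],[0,0,0],[0,0,0],[0,0,0],[0,0,0],[0,0,0],[0,0,-0.5],[0,0,-0.5]], angular=[[0,0,0],[0,0,0],[0,0,0],[0,0,0],[0,0,0],[0,0,0],[0,0,0],[0,0,0],[0,0,0],[0,0,0],[0,0,0],[0,0,0],[0,0,0],[0,0,0],[0,0,0]], force=20)

```text
clock: 4.65
position: [0.635, -0.1658, 0.1275]
ee_rot: [-3.142, -0.001, 0.0]
force: [-0.0, 0.8, -0.0]
width: 0.652
gripper_force: 0.0
```

```bash
python3 d.py .4477 .2567 .25 0; python3 - <<'E'
from cell import arm
import cv2
p=arm.get_image("scene"); cv2.imwrite("pics/g1.png",cv2.resize(p["frame"][60:260,130:430,::-1],None,fx=2.5,fy=2.5))
E
```

```text
t 4.65 pos [ 0.635  -0.1658  0.1275] yaw 0.0007 tilt [-0.  0. -1.] w 5.99 gf 0.0 F [-0.   0.8 -0. ] j [ 0.24  0.54 -0.09  1.56  0.06  1.05 -1.44]
turn [-0.     0.     0.001] then shift cm (after turn) [-18.73 -42.25 -12.25] or before turn [-18.71 -42.26 -12.25]
```

View pics/g1.png

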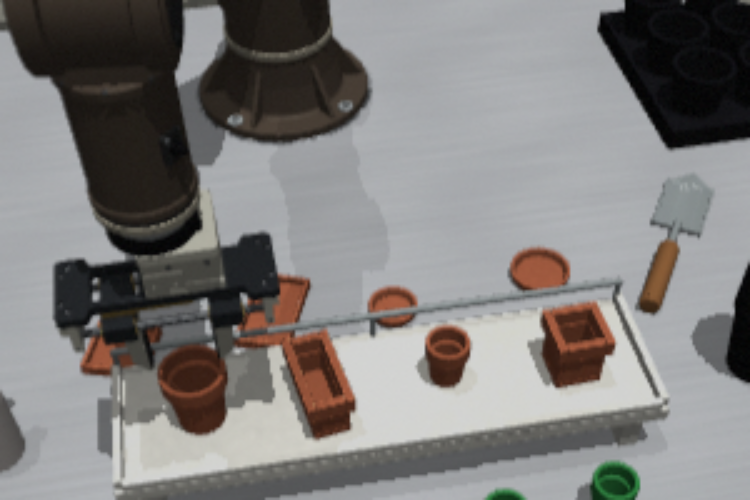

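The gripper closed on nothing. The fingers sit robot-side of the pot, near the rail, and the pot is unmoved at crop (190,375). I'll check where the reported TCP projects.

```bash
python3 - <<'E'
from cell import arm
from fit import *
s=arm.observe(); t=s["position"]
for n in("scene","top"):
    p=arm.get_image(n); print(n,proj(np.array([t,t+[0,.033,0],t-[0,.033,0],[0,0,0]]),p).round(1),p["T"][:3,3])
    im=p["frame"][:,:,::-1].copy()
    for q in proj(np.array([t,t+[0,.03,0],t-[0,.03,0]]),p): cv2.circle(im,tuple(int(round(v)) for v in q),1,(255,255,0),-1)
    o=(150,150) if n=="scene" else (250,160)
    cv2.imwrite(f"pics/c_{n}.png",cv2.resize(im[o[1]:o[1]+120,o[0]:o[0]+190],None,fx=4,fy=4,interpolation=cv2.INTER_NEAREST))
a=cv2.imread("pics/c_scene.png");b=cv2.imread("pics/c_top.png")
cv2.imwrite("pics/c.png",cv2.resize(np.vstack([a,b]),None,fx=.62,fy=.62))
E
```

```text
scene [[205.9 212.8]
 [219.4 210.7]
 [192.2 215. ]
 [242.9  95.5]] [ 1.27913023 -0.09567928  0.89948234]
top [[352.5 211.4]
 [339.4 211.6]
 [365.6 211.1]
 [290.6 459.3]] [0.49141369 0.02062044 1.14443967]
```

View pics/c.png

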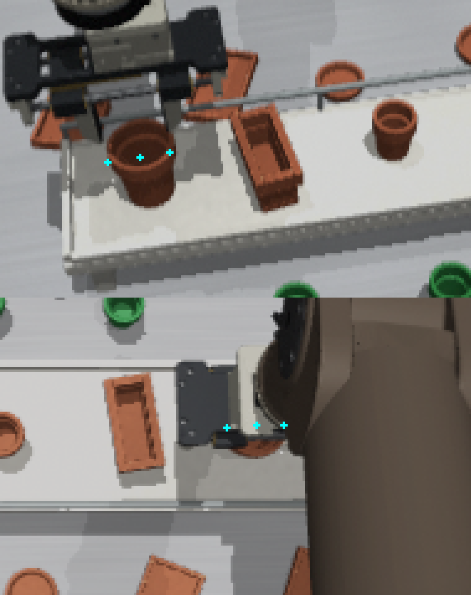

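```bash
python3 - <<'E'
from cell import arm
from fit import *
s=arm.observe(); t=s["position"]
for n in("scene","top"):
    p=arm.get_image(n)
    for dz in (0,.03,.066,.1):
      P=np.array([t+[0,0,dz],t+[.0375,.095,dz],t+[.0375,-.095,dz],t+[-.0375,.095,dz],t+[-.0375,-.095,dz]]); print(n,dz,proj(P,p).round(0).tolist())
    im=p["frame"][:,:,::-1].copy()
    for z in (.066,):
      for q in proj(np.array([t+[.0375*a,.095*b,z] for a,b in((1,1),(1,-1),(-1,1),(-1,-1))]),p): cv2.circle(im,tuple(int(round(v)) for v in q),1,(255,255,0),-1)
    for q in proj(np.array([t+[.0095*a,b*.049,h] for a in(-1,1) for b in(-1,1) for h in (0,.04)]),p): cv2.circle(im,tuple(int(round(v)) for v in q),0,(0,255,0),-1)
    o=(150,150) if n=="scene" else (290,160)
    cv2.imwrite(f"pics/c_{n}.png",cv2.resize(im[o[1]:o[1]+74,o[0]:o[0]+100],None,fx=8,fy=8,interpolation=cv2.INTER_NEAREST))
E
```

```text
scene 0 [[206.0, 213.0], [247.0, 219.0], [167.0, 232.0], [243.0, 196.0], [166.0, 207.0]]
scene 0.03 [[204.0, 205.0], [246.0, 211.0], [164.0, 224.0], [242.0, 188.0], [163.0, 200.0]]
scene 0.066 [[201.0, 195.0], [245.0, 201.0], [160.0, 214.0], [240.0, 177.0], [160.0, 190.0]]
scene 0.1 [[199.0, 185.0], [243.0, 191.0], [156.0, 204.0], [239.0, 167.0], [156.0, 180.0]]
top 0 [[352.0, 211.0], [314.0, 197.0], [389.0, 196.0], [315.0, 227.0], [391.0, 226.0]]
top 0.03 [[355.0, 210.0], [315.0, 195.0], [392.0, 194.0], [316.0, 226.0], [394.0, 224.0]]
top 0.066 [[357.0, 207.0], [316.0, 192.0], [397.0, 191.0], [318.0, 224.0], [399.0, 223.0]]
top 0.1 [[360.0, 205.0], [318.0, 190.0], [401.0, 188.0], [319.0, 222.0], [403.0, 221.0]]
```

View pics/c_scene.png

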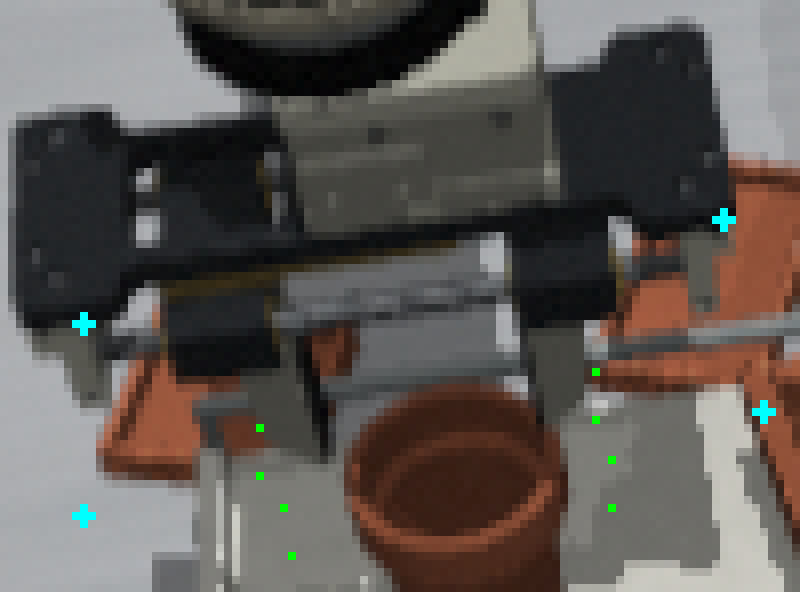

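The body and tips sit about 35 mm higher in the picture than the reported TCP implies, while x and y agree. So I'll open and go lower; even the reported height would still clear the board and the rim.

>>> carry_out(claw=[8.2,8.2,8.2,8.2,8.2,8.2,8.2,8.2,8.2], delta_pos=[[0,0,0],[0,0,0],[0,0,0],[0,0,0],[0,0,1],[0,0,1],[0,0,1],[0,0,0.5],[0,0,0]], angular=[[0,0,0],[0,0,0],[0,0,0],[0,0,0],[0,0,0],[0,0,0],[0,0,0],[0,0,0],[0,0,0]])

```text
clock: 5.8
position: [0.6342, -0.1657, 0.0907]
ee_rot: [-3.141, -0.001, 0.003]
force: [-0.4, -0.3, 0.3]
width: 0.895
gripper_force: 0.0
```

```bash
python3 d.py; python3 - <<'E'
from cell import arm
from fit import *
s=arm.observe(); t=s["position"]
p=arm.get_image("scene")
im=p["frame"][:,:,::-1].copy()
for q in proj(np.array([t+[.0095*a,b*.041,h] for a in(-1,1) for b in(-1,1) for h in (0,)]),p): cv2.circle(im,tuple(int(round(v)) for v in q),0,(0,255,0),-1)
cv2.imwrite("pics/c2.png",cv2.resize(im[160:234,150:250],None,fx=8,fy=8,interpolation=cv2.INTER_NEAREST))
E
```

```text
t 5.8 pos [ 0.6342 -0.1657  0.0907] yaw 0.0007 tilt [-0.002  0.    -1.   ] w 8.22 gf 0.0 F [-0.4 -0.3  0.3] j [ 0.24  0.57 -0.09  1.59  0.06  0.98 -1.45]
```

View pics/c2.png

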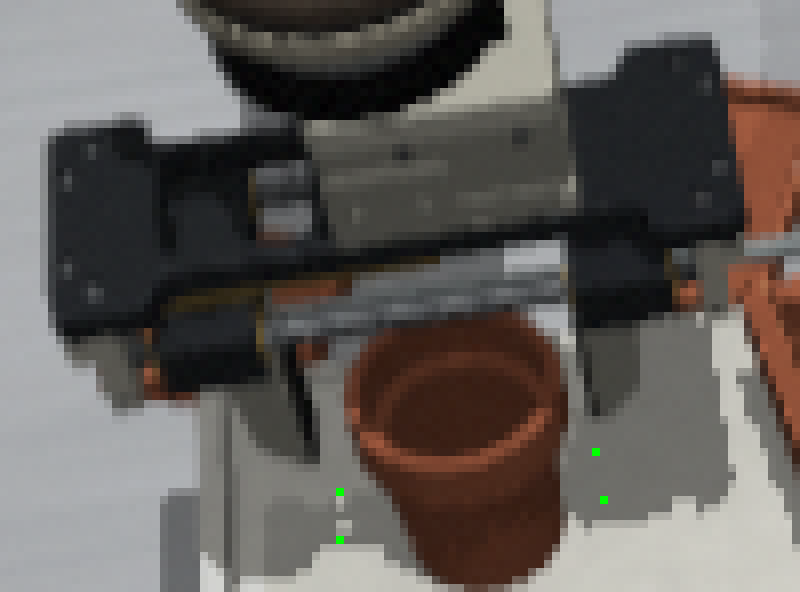

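The tips now sit about 22 mm below the rim on both sides. I'll go a little lower and close to 60 mm to test for contact.

>>> carry_out(claw=[8.2,8.2,6,6,6,6,6], delta_pos=[[0,0,0.5],[0,0,0.3],[0,0,0],[0,0,0],[0,0,0],[0,0,0],[0,0,0]], angular=[[0,0,0],[0,0,0],[0,0,0],[0,0,0],[0,0,0],[0,0,0],[0,0,0]], force=15)

```text
clock: 6.55
position: [0.6353, -0.1655, 0.0843]
ee_rot: [-3.141, -0.002, -0.001]
force: [-0.8, 2.1, 1.3]
width: 0.706
gripper_force: 15.0
```

```bash
python3 d.py; python3 - <<'E'
from cell import arm
from fit import *
p=arm.get_image("scene")
im=p["frame"][:,:,::-1].copy()
a=cv2.resize(im[160:234,150:250],None,fx=5,fy=5,interpolation=cv2.INTER_NEAREST)
p=arm.get_image("top");im=p["frame"][:,:,::-1].copy()
b=cv2.resize(im[170:244,300:360],None,fx=5,fy=5,interpolation=cv2.INTER_NEAREST)
cv2.imwrite("pics/c3.png",np.hstack([a,b]))
E
```

```text
t 6.55 pos [ 0.6353 -0.1655  0.0843] yaw 0.001 tilt [ 0.  0. -1.] w 6.48 gf 15.000053129042499 F [-0.8  2.1  1.3] j [ 0.24  0.58 -0.09  1.6   0.06  0.96 -1.45]
```

View pics/c3.png

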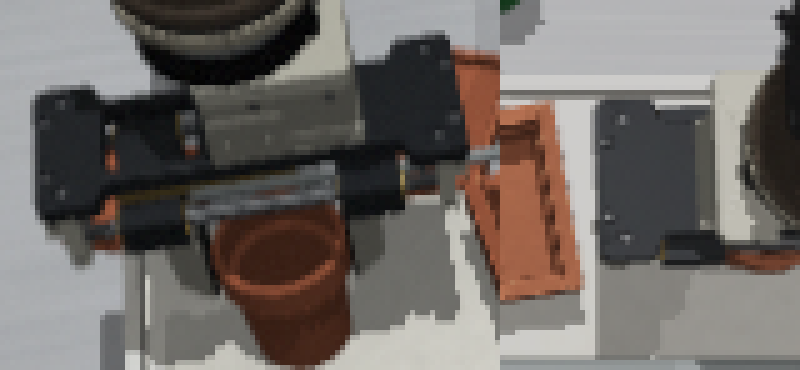

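The grip is good: 15 N at 64.8 mm across the 66 mm rim. I'll place relative to the grasp height, at a reported z of 0.0183, so the offset cancels. Lift and carry.

>>> carry_out(claw=[6,6,6,6,6,6,6,6], delta_pos=[[0,0,0],[0,0,-0.5],[0,0,-1],[0,0,-2],[0,0,-2.5],[0,0,-2.5],[0,0,-2.5],[0,0,-0.5]], angular=[[0,0,0],[0,0,0],[0,0,0],[0,0,0],[0,0,0],[0,0,0],[0,0,0],[0,0,0]], force=20)

```text
clock: 7.45
position: [0.6368, -0.1665, 0.2031]
ee_rot: [3.14, 0.0, 0.009]
force: [0.4, -0.1, -1.7]
width: 0.706
gripper_force: 20.0
```

>>> carry_out(claw=[6,6,6,6,6,6,6,6,6,6,6,6,6,6,6,6,6,6,6], delta_pos=[[-0.4,-1,0],[-0.8,-2,0],[-1.1,-2.5,0],[-1.1,-2.5,0],[-1.1,-2.5,0],[-1.1,-2.5,0],[-1.1,-2.5,0],[-1.1,-2.5,0],[-1.1,-2.5,0],[-1.1,-2.5,0],[-1.1,-2.5,0],[-1.1,-2.5,0],[-1.1,-2.5,0],[-1.1,-2.5,0],[-1.1,-2.5,0],[-1.1,-2.5,0],[-1.1,-2.5,0],[-0.7,-1.2,0],[0,0,0]], angular=[[0,0,0],[0,0,0],[0,0,0],[0,0,0],[0,0,0],[0,0,0],[0,0,0],[0,0,0],[0,0,0],[0,0,0],[0,0,0],[0,0,0],[0,0,0],[0,0,0],[0,0,0],[0,0,0],[0,0,0],[0,0,0],[0,0,0]])

```text
clock: 9.35
position: [0.4486, 0.2526, 0.1982]
ee_rot: [3.141, 0.007, -0.003]
force: [-0.4, -1.1, -1.6]
width: 0.705
gripper_force: 20.0
```

```bash
python3 d.py .4477 .2567 .0185 0;python3 - <<'E'
from cell import arm
from fit import *
s=arm.observe(); p=arm.get_image("scene")
im=p["frame"][:,:,::-1].copy()
cv2.imwrite("pics/c4.png",cv2.resize(im[60:260,200:440],None,fx=3,fy=3,interpolation=cv2.INTER_NEAREST))
E
```

```text
t 9.35 pos [0.4486 0.2526 0.1982] yaw 0.0047 tilt [-0.002 -0.    -1.   ] w 6.47 gf 20.000105011858977 F [-0.4 -1.1 -1.6] j [-0.38  0.27 -0.29  1.8   0.09  1.08 -2.27]
turn [0.    0.002 0.005] then shift cm (after turn) [-0.09 -0.41 17.97] or before turn [-0.06 -0.42 17.97]
```

View pics/c4.png

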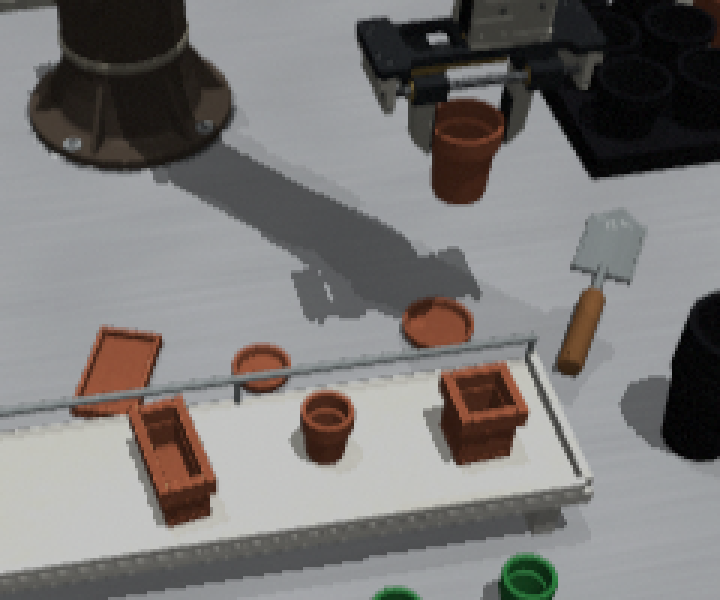

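The pot is held upright above the bench. I'll lower it most of the way, then measure it against the saucer.

>>> carry_out(claw=[6,6,6,6,6,6,6,6,6,6], delta_pos=[[-0.1,-0.4,1],[0,0,2],[0,0,2],[0,0,2],[0,0,2],[0,0,2],[0,0,1.5],[0,0,1],[0,0,0],[0,0,0]], angular=[[0,0,0.005],[0,0,0],[0,0,0],[0,0,0],[0,0,0],[0,0,0],[0,0,0],[0,0,0],[0,0,0],[0,0,0]])

```text
clock: 10.4
position: [0.4501, 0.2547, 0.0642]
ee_rot: [3.141, -0.008, 0.0]
force: [-0.3, 0.1, -2.2]
width: 0.703
gripper_force: 20.0
```

```bash
cat > held.py <<'E'
import sys
from cell import arm
from fit import *
k=sys.argv[1]; off=float(sys.argv[2]); yaw=float(sys.argv[3]) if len(sys.argv)>3 else 0
s=arm.observe(); t=s["position"]; z=t[2]-off
for n in ("scene","top"):
    p=arm.get_image(n); c=proj(np.array([[t[0],t[1],z+.03]]),p)[0]
    C,h=min(hulls(p),key=lambda q:np.hypot(*(q[0]-c)))
    for zz in (z,):
        r=fit(k,p,h,zz,t[:2],(yaw,)); print(n,"bottom z",round(zz,4),r.x.round(4),round(r.fun,3),"pix",c.round(),C.round())
im=arm.get_image("scene")["frame"][:,:,::-1]; c=c0=proj(np.array([[t[0],t[1],z+.03]]),arm.get_image("scene"))[0].astype(int)
cv2.imwrite("pics/held_%s.png"%k,cv2.resize(im[max(c[1]-50,0):c[1]+50,max(c[0]-65,0):c[0]+65],None,fx=5,fy=5))
E
python3 d.py .4477 .2567 .0185 0; python3 held.py large_pot .0143
```

```text
t 10.4 pos [0.4501 0.2547 0.0642] yaw -0.0051 tilt [ 0. -0. -1.] w 6.46 gf 19.999837740906514 F [-0.3  0.1 -2.2] j [-0.41  0.42 -0.27  1.96  0.16  0.78 -2.35]
turn [ 0.    -0.    -0.005] then shift cm (after turn) [-0.24 -0.2   4.57] or before turn [-0.24 -0.2   4.57]
scene bottom z 0.0499 [ 0.4887  0.2411 -0.8608] 0.318 pix [348. 152.] [348. 154.]
top bottom z 0.0499 [ 0.4451  0.2689 -0.1889] 0.721 pix [187. 289.] [189. 292.]
```

View pics/held_large_pot.png

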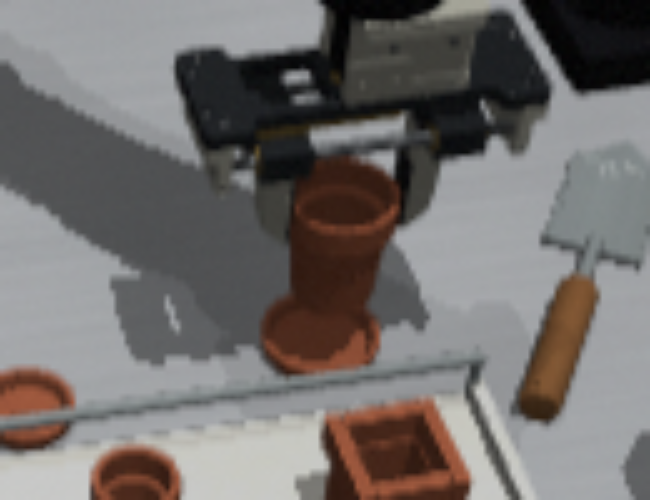

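```bash
python3 - <<'E'
from cell import arm
from fit import *
p=arm.get_image("scene")
print(ray((283+346/5,102+195/5),p,.125), proj(np.array([[.4501,.2547,.125],[.4477,.2567,.014],[.4501,.2547,.05]]),p))
print("saucer seen", ray((283+321/5,102+333/5),p,.014))
E
```

```text
[0.45640569 0.26033604] [[349.61575309 139.81873658]
 [345.76429039 166.99326856]
 [346.67540749 159.04795921]]
saucer seen [0.45519683 0.25895666]
```

In this camera the pot rim is within 2 mm of the saucer's centre. Lower.

>>> carry_out(claw=[6,6,6,6,6,6,6,6,6,6], delta_pos=[[-0.2,-0.2,1],[0,0,1],[0,0,1],[0,0,0.6],[0,0,0.3],[0,0,0.2],[0,0,0.2],[0,0,0.2],[0,0,0],[0,0,0]], angular=[[0,0,0],[0,0,0],[0,0,0],[0,0,0],[0,0,0],[0,0,0],[0,0,0],[0,0,0],[0,0,0],[0,0,0]])

```text
clock: 11.65
position: [0.4479, 0.2571, 0.0193]
ee_rot: [-3.141, 0.007, -0.0]
force: [-0.7, -0.2, -1.2]
width: 0.705
gripper_force: 20.0
```

```bash
python3 d.py .4477 .2567 .0185 0
```

```text
t 11.65 pos [0.4479 0.2571 0.0193] yaw -0.0044 tilt [ 0.  0. -1.] w 6.47 gf 19.999910160549916 F [-0.7 -0.2 -1.2] j [-0.43  0.49 -0.25  2.    0.19  0.67 -2.38]
turn [-0.    -0.    -0.004] then shift cm (after turn) [-0.02  0.04  0.08] or before turn [-0.02  0.04  0.08]
```

>>> carry_out(claw=[6,6,6,6], delta_pos=[[0,0,0.1],[0,0,0.1],[0,0,0],[0,0,0]], angular=[[0,0,0],[0,0,0],[0,0,0],[0,0,0]])

```text
clock: 12.05
position: [0.4485, 0.2574, 0.018]
ee_rot: [-3.141, 0.007, -0.002]
force: [-1.1, -0.7, 7.5]
width: 0.704
gripper_force: 20.0
```

```bash
python3 d.py
```

```text
t 12.05 pos [0.4485 0.2574 0.018 ] yaw -0.0044 tilt [ 0.001  0.001 -1.   ] w 6.46 gf 20.000691952882335 F [-1.1 -0.7  7.5] j [-0.44  0.49 -0.25  2.    0.19  0.67 -2.38]
```

Contact came at 7.5 N, as predicted. Release, retreat and go to the square pot.

>>> carry_out(claw=[8.2,8.2,8.2,8.2,8.2,8.2,8.2,8.2,8.2,8.2,8.2,8.2], delta_pos=[[0,0,0],[0,0,0],[0,0,0],[0,0,0],[0,0,-0.5],[0,0,-1.5],[0,0,-3],[0,0,-3],[0,0,-3],[0,0,-3],[0,0,-3],[0,0,-2]], angular=[[0,0,0],[0,0,0],[0,0,0],[0,0,0],[0,0,0],[0,0,0],[0,0,0],[0,0,0],[0,0,0],[0,0,0],[0,0,0],[0,0,0]])

```text
clock: 13.25
position: [0.4482, 0.2575, 0.2097]
ee_rot: [-3.14, 0.007, -0.003]
force: [0.5, -0.4, -0.4]
width: 0.894
gripper_force: 0.0
```

>>> carry_out(claw=[7.4,7.4,7.4,7.4,7.4,7.4,7.4,7.4,7.4], delta_pos=[[2.5,0.5,0],[2.5,0.5,0],[2.5,0.5,0],[2.5,0.5,0],[2.5,0.5,0],[2.5,0.5,0],[2.5,0.3,0],[2.5,0.2,0],[0,0,0]], angular=[[0,0,0.01],[0,0,0.008],[0,0,0],[0,0,0],[0,0,0],[0,0,0],[0,0,0],[0,0,0],[0,0,0]])

```text
clock: 14.15
position: [0.6496, 0.2164, 0.2064]
ee_rot: [3.14, -0.039, 0.001]
force: [0.3, -0.0, -0.0]
width: 0.804
gripper_force: 0.0
```

```bash
python3 d.py .648 .2212 .075 -.02; python3 - <<'E'
from cell import arm
from fit import *
p=arm.get_image("scene"); h=hulls(p)
for k,c,z in (("large_pot",(348,158),.004),):
    C,hh=min(h,key=lambda q:np.hypot(*(q[0]-c))); print(C,fit(k,p,hh,z,(.448,.257),(0,)).x)
cv2.imwrite("pics/c5.png",cv2.resize(p["frame"][90:240,280:480,::-1],None,fx=3,fy=3))
E
```

```text
t 14.15 pos [0.6496 0.2164 0.2064] yaw -0.0251 tilt [ 0.    -0.001 -1.   ] w 7.38 gf 0.0 F [ 0.3 -0.  -0. ] j [-0.27  0.54 -0.21  1.37  0.11  1.25 -2.09]
turn [ 0.001 -0.    -0.005] then shift cm (after turn) [-0.17 -0.47 13.14] or before turn [-0.18 -0.49 13.14]
[346.92718447 163.69417476] [ 0.45661568  0.25596315 -0.0824127 ]
```

View pics/c5.png

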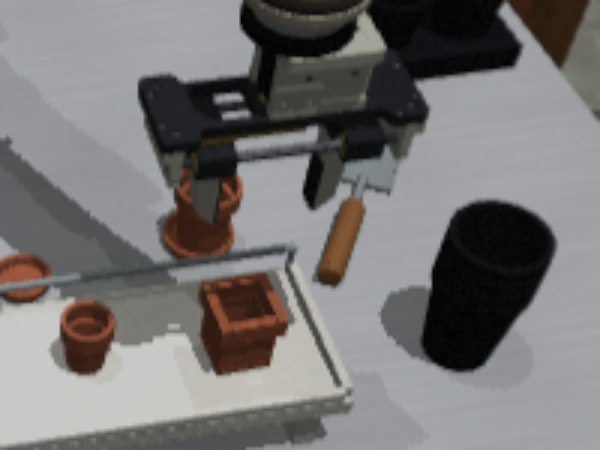

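The large pot stands in its saucer. Now for the square pot.

>>> carry_out(claw=[7.4,7.4,7.4,7.4,7.4,7.4,7.4,7.4,5,5,5,5,5,5,5], delta_pos=[[-0.2,-0.5,2],[0,0,2.5],[0,0,2.5],[0,0,2.5],[0,0,2],[0,0,1],[0,0,0.6],[0,0,0],[0,0,0],[0,0,0],[0,0,0],[0,0,0],[0,0,0],[0,0,0],[0,0,0]], angular=[[0,0,0],[0,0,0],[0,0,0],[0,0,0],[0,0,0],[0,0,0],[0,0,0],[0,0,0],[0,0,0],[0,0,0],[0,0,0],[0,0,0],[0,0,0],[0,0,0],[0,0,0]])

```text
clock: 15.7
position: [0.6458, 0.2233, 0.0772]
ee_rot: [-3.141, 0.035, -0.002]
force: [-0.8, -1.6, 5.7]
width: 0.634
gripper_force: 19.8
```

```bash
python3 d.py .4694 -.2531 .22 -.332
```

```text
t 15.7 pos [0.6458 0.2233 0.0772] yaw -0.0224 tilt [ 0.001  0.    -1.   ] w 5.82 gf 19.829547107219696 F [-0.8 -1.6  5.7] j [-0.28  0.64 -0.21  1.53  0.15  0.99 -2.12]
turn [-0.    -0.001  0.31 ] then shift cm (after turn) [ -1.15  50.78 -14.28] or before turn [-16.54  48.02 -14.32]
```

>>> carry_out(claw=[5,5,5,5,5,5,5,5,5,5], delta_pos=[[0,0,-0.5],[0,0,-1],[0,0,-2],[0,0,-2.5],[0,0,-2.5],[0,0,-2.5],[0,0,-2],[0,0,0],[0,0,0],[0,0,0]], angular=[[0,0,0],[0,0,0],[0,0,0],[0,0,0],[0,0,0],[0,0,0],[0,0,0.08],[0,0,0.08],[0,0,0.08],[0,0,0.07]])

```text
clock: 16.7
position: [0.6452, 0.2235, 0.207]
ee_rot: [-3.097, 0.524, -0.001]
force: [0.3, -0.4, -1.9]
width: 0.632
gripper_force: 19.8
```

```bash
python3 d.py .4694 -.2531 .22 -.332
```

```text
t 16.7 pos [0.6452 0.2235 0.207 ] yaw -0.3353 tilt [ 0.001  0.    -1.   ] w 5.8 gf 19.809837341308594 F [ 0.3 -0.4 -1.9] j [-0.32  0.53 -0.14  1.38  0.08  1.24 -2.38]
turn [-0.001 -0.    -0.003] then shift cm (after turn) [-1.08 50.79 -1.3 ] or before turn [-0.91 50.79 -1.33]
```

>>> carry_out(claw=[5,5,5,5,5,5,5,5,5,5,5,5,5,5,5,5,5,5,5,5], delta_pos=[[0,1.2,0],[0,2.2,0],[-0.1,2.7,0],[-0.1,2.7,0],[-0.1,2.7,0],[-0.1,2.7,0],[-0.1,2.7,0],[-0.1,2.7,0],[-0.1,2.7,0],[-0.1,2.7,0],[-0.1,2.7,0],[-0.1,2.7,0],[-0.1,2.7,0],[-0.1,2.7,0],[0,2.7,0],[0,2.7,0],[0,2.7,0],[0,2.7,0],[0,2.2,0],[0,1.7,0]], angular=[[0,0,0],[0,0,0],[0,0,0],[0,0,0],[0,0,0],[0,0,0],[0,0,0],[0,0,0],[0,0,0],[0,0,0],[0,0,0],[0,0,0],[0,0,0],[0,0,0],[0,0,0],[0,0,0],[0,0,0],[0,0,0],[0,0,0],[0,0,0]])

```text
clock: 18.7
position: [0.4676, -0.2522, 0.2066]
ee_rot: [3.098, -0.519, 0.0]
force: [0.3, -0.0, -1.6]
width: 0.632
gripper_force: 19.8
```

>>> carry_out(claw=[5,5,5,5,5,5,5], delta_pos=[[0,0,1],[0,0,2.5],[0,0,2.5],[0,0,2.5],[0,0,2],[0,0,1],[0,0,0]], angular=[[0,0,0],[0,0,0],[0,0,0],[0,0,0],[0,0,0],[0,0,0],[0,0,0]])

```text
clock: 19.4
position: [0.4682, -0.2491, 0.0899]
ee_rot: [-3.098, 0.517, 0.004]
force: [0.1, 0.6, -1.3]
width: 0.634
gripper_force: 19.8
```

```bash
python3 d.py .4686 -.2528 .0112 -.332; python3 held.py square_pot .0072 -.332
```

```text
t 19.4 pos [ 0.4682 -0.2491  0.0899] yaw -0.3308 tilt [-0.002  0.001 -1.   ] w 5.82 gf 19.812306761741638 F [ 0.1  0.6 -1.3] j [ 0.39  0.39 -0.    1.92  0.    0.83 -1.51]
turn [-0.     0.003  0.001] then shift cm (after turn) [0.16 0.33 7.87] or before turn [0.18 0.34 7.87]
scene bottom z 0.0827 [ 0.5292 -0.241  -0.7229] 0.406 pix [171. 174.] [171. 182.]
top bottom z 0.0827 [ 0.4688 -0.2206 -0.3249] 0.773 pix [387. 278.] [376. 288.]
```

View pics/held_square_pot.png

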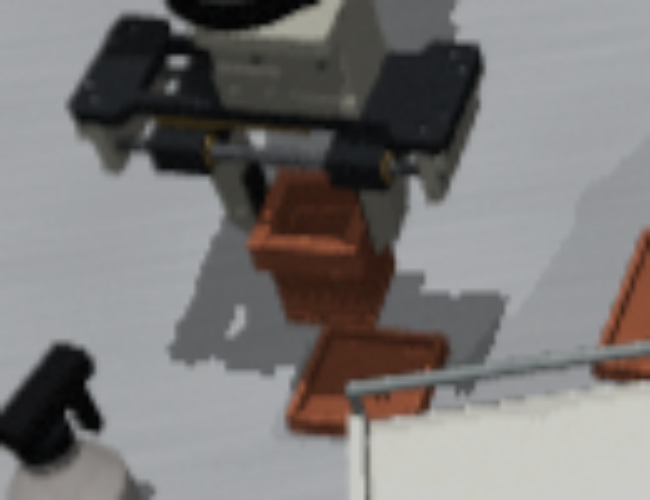

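The square pot is held upright and lined up with its saucer, whose corners run from crop (290,420) to (445,335). Lower.

>>> carry_out(claw=[5,5,5,5,5,5,5,5,5,5,5,5], delta_pos=[[0.1,0.3,1],[0,0,1.5],[0,0,1.5],[0,0,1.2],[0,0,1],[0,0,0.6],[0,0,0.3],[0,0,0.2],[0,0,0.2],[0,0,0.1],[0,0,0.1],[0,0,0]], angular=[[0,0,0],[0,0,0],[0,0,0],[0,0,0],[0,0,0],[0,0,0],[0,0,0],[0,0,0],[0,0,0],[0,0,0],[0,0,0],[0,0,0]])

```text
clock: 20.8
position: [0.4692, -0.2534, 0.0142]
ee_rot: [3.098, -0.52, 0.0]
force: [0.0, 0.5, -1.0]
width: 0.637
gripper_force: 19.8
```

```bash
python3 d.py .4686 -.2528 .0112 -.332
```

```text
t 20.8 pos [ 0.4692 -0.2534  0.0142] yaw -0.3323 tilt [ 0. -0. -1.] w 5.85 gf 19.812124371528625 F [ 0.   0.5 -1. ] j [ 0.4   0.5  -0.    1.98  0.    0.66 -1.51]
turn [ 0. -0. -0.] then shift cm (after turn) [-0.07 -0.03  0.3 ] or before turn [-0.07 -0.03  0.3 ]
```

>>> carry_out(claw=[5,5,5,5], delta_pos=[[0,0,0.1],[0,0,0.1],[0,0,0.1],[0,0,0]], angular=[[0,0,0],[0,0,0],[0,0,0],[0,0,0]])

```text
clock: 21.2
position: [0.4691, -0.2534, 0.0112]
ee_rot: [3.098, -0.52, 0.0]
force: [-0.2, -0.0, -1.1]
width: 0.631
gripper_force: 19.8
```

```bash
python3 d.py
```

```text
t 21.2 pos [ 0.4691 -0.2534  0.0112] yaw -0.3323 tilt [ 0. -0. -1.] w 5.79 gf 19.81286734342575 F [-0.2 -0.  -1.1] j [ 0.4   0.51 -0.    1.98  0.    0.65 -1.51]
```

>>> carry_out(claw=[5,5,5,5], delta_pos=[[0,0,0.1],[0,0,0.1],[0,0,0],[0,0,0]], angular=[[0,0,0],[0,0,0],[0,0,0],[0,0,0]])

```text
clock: 21.6
position: [0.4693, -0.2534, 0.0108]
ee_rot: [3.098, -0.519, 0.001]
force: [-6.4, 3.5, 22.0]
width: 0.637
gripper_force: 20.0
```

```bash
python3 d.py
```

```text
t 21.6 pos [ 0.4693 -0.2534  0.0108] yaw -0.3319 tilt [ 0.001 -0.    -1.   ] w 5.84 gf 19.952994883060455 F [-6.4  3.5 22. ] j [ 0.4   0.51 -0.    1.98  0.    0.65 -1.51]
```

The floor contact is at the predicted height. Ease off, release and move to the trough.

>>> carry_out(claw=[5,8,8,8,8,8,8,8,8,8,8,8,8,8,8,8,8,8], delta_pos=[[0,0,-0.1],[0,0,0],[0,0,0],[0,0,0],[0,0,0],[0,0,-0.5],[0,0,-1.5],[0,0,-3],[0,0,-3],[0,0,-3],[0,0,-3],[0,0,-3],[0,0,-2.5],[0,0,0],[0,0,0],[0,0,0],[0,0,0],[0,0,0]], angular=[[0,0,0],[0,0,0],[0,0,0],[0,0,0],[0,0,0],[0,0,0],[0,0,0],[0,0,0],[0,0,0],[0,0,0],[0,0,0],[0,0,0],[0,0,0],[0,0,-0.12],[0,0,-0.12],[0,0,-0.12],[0,0,-0.119],[0,0,0]])

```text
clock: 23.4
position: [0.4689, -0.2533, 0.2054]
ee_rot: [-3.133, -0.233, -0.0]
force: [-0.3, -0.2, 1.0]
width: 0.87
gripper_force: 0.0
```

```bash
python3 d.py .643 -.0445 .21 .1465
```

```text
t 23.4 pos [ 0.4689 -0.2533  0.2054] yaw 0.1485 tilt [ 0.  0. -1.] w 7.98 gf 0.0 F [-0.3 -0.2  1. ] j [ 0.45  0.28 -0.08  1.77  0.02  1.1  -1.05]
turn [-0.    -0.     0.002] then shift cm (after turn) [ 20.27 -18.12  -0.46] or before turn [ 20.31 -18.08  -0.46]
```

>>> carry_out(claw=[8,8,8,8,8,8,8,8,8], delta_pos=[[2.5,-2.3,0],[2.5,-2.3,0],[2.5,-2.3,0],[2.5,-2.3,0],[2.5,-2.3,0],[2.5,-2.3,0],[2.5,-2.3,0],[2.8,-2,0],[0,0,0]], angular=[[0,0,0],[0,0,0],[0,0,0],[0,0,0],[0,0,0],[0,0,0],[0,0,0],[0,0,0],[0,0,0]])

```text
clock: 24.3
position: [0.6456, -0.0389, 0.2047]
ee_rot: [-3.13, -0.234, -0.001]
force: [0.2, 1.0, 0.3]
width: 0.874
gripper_force: 0.0
```

```bash
python3 d.py .643 -.0445 .067 .1465; cp go.py go2.py; python3 - <<'E'
from cell import arm
from fit import *
p=arm.get_image("scene"); h=hulls(p)
for k,c,z,x,y in (("square_pot",(172,190),.004,(.469,-.253),-.332),("trough_pot",(257,212),.07,(.643,-.0445),.147)):
    C,hh=min(h,key=lambda q:np.hypot(*(q[0]-c))); r=fit(k,p,hh,z,x,(y,)); print(k,C,r.x,r.fun)
cv2.imwrite("pics/c6.png",cv2.resize(p["frame"][100:250,140:340,::-1],None,fx=3,fy=3))
E
```

```text
t 24.3 pos [ 0.6456 -0.0389  0.2047] yaw 0.1491 tilt [ 0.001  0.003 -1.   ] w 8.02 gf 0.0 F [0.2 1.  0.3] j [ 0.08  0.47 -0.15  1.48  0.07  1.2  -1.5 ]
turn [-0.003 -0.001  0.003] then shift cm (after turn) [-0.34  0.52 13.77] or before turn [-0.36  0.55 13.76]
square_pot [174.45950413 191.69256198] [ 0.47093876 -0.25269012 -0.36915957] 0.1929313616805396
trough_pot [255.19953052 210.91197183] [ 0.63713999 -0.0543655   0.48209447] 0.23471546038222302
```

View pics/c6.png

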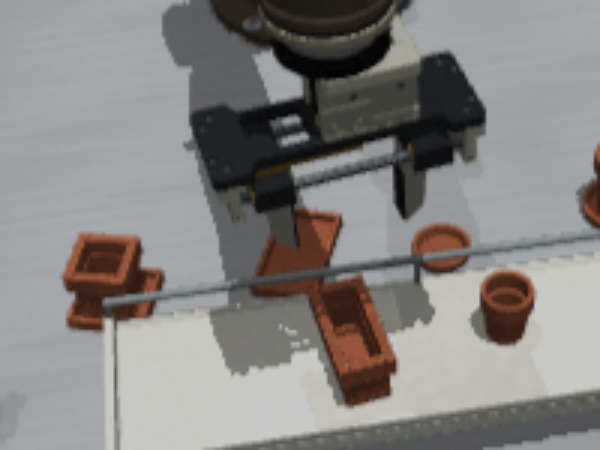

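The square pot is in its saucer. Now down onto the trough.

>>> carry_out(claw=[7,7,7,7,7,7,7,7,7,4,4,4,4,4,4,4,4], delta_pos=[[-0.3,0.5,2],[0,0,2.5],[0,0,2.5],[0,0,2.5],[0,0,2],[0,0,1.2],[0,0,0.6],[0,0,0.4],[0,0,0],[0,0,0],[0,0,0],[0,0,0],[0,0,0],[0,0,0],[0,0,0],[0,0,0],[0,0,0]], angular=[[0,0,0],[0,0,0],[0,0,0],[0,0,0],[0,0,0],[0,0,0],[0,0,0],[0,0,0],[0,0,0],[0,0,0],[0,0,0],[0,0,0],[0,0,0],[0,0,0],[0,0,0],[0,0,0],[0,0,0]])

```text
clock: 26.05
position: [0.6416, -0.0492, 0.0687]
ee_rot: [-3.132, -0.231, -0.001]
force: [-1.4, 4.0, 5.7]
width: 0.522
gripper_force: 20.0
```

```bash
python3 d.py .447 -.0744 .2 -.39
```

```text
t 26.05 pos [ 0.6416 -0.0492  0.0687] yaw 0.1472 tilt [ 0.001  0.001 -1.   ] w 4.79 gf 20.00271588563919 F [-1.4  4.   5.7] j [ 0.09  0.58 -0.14  1.65  0.1   0.92 -1.51]
turn [-0.001 -0.001  0.537] then shift cm (after turn) [-17.04   9.73 -13.13] or before turn [-19.61  -0.37 -13.15]
```

>>> carry_out(claw=[4,4,4,4,4,4,4,4,4,4,4,4,4], delta_pos=[[0,0,-0.5],[0,0,-1],[0,0,-2],[0,0,-2.5],[0,0,-2.5],[0,0,-2.5],[0,0,-1],[0,0,0],[0,0,0],[0,0,0],[0,0,0],[0,0,0],[0,0,0]], angular=[[0,0,0],[0,0,0],[0,0,0],[0,0,0],[0,0,0],[0,0,0],[0,0,0.08],[0,0,0.1],[0,0,0.1],[0,0,0.1],[0,0,0.1],[0,0,0.057],[0,0,0]])

```text
clock: 27.35
position: [0.6411, -0.0505, 0.1886]
ee_rot: [3.081, -0.611, 0.0]
force: [-0.4, -0.1, -2.4]
width: 0.523
gripper_force: 20.0
```

```bash
python3 d.py .447 -.0744 .2 -.39
```

```text
t 27.35 pos [ 0.6411 -0.0505  0.1886] yaw -0.3915 tilt [ 0.    -0.001 -1.   ] w 4.81 gf 19.99936580657959 F [-0.4 -0.1 -2.4] j [ 0.01  0.47 -0.02  1.52  0.01  1.15 -1.98]
turn [ 0.001 -0.    -0.002] then shift cm (after turn) [-17.04   9.59  -1.14] or before turn [-17.03   9.62  -1.14]
```

>>> carry_out(claw=[4,4,4,4,4,4,4,4,4,4,4,4,4,4,4,4,4,4], delta_pos=[[-1,0.6,0],[-2,1.1,0],[-2.3,1.3,0],[-2.3,1.3,0],[-2.3,1.3,0],[-2.3,1.3,0],[-2.3,1.3,0],[-1.5,0.8,0],[-1,0.6,0],[0,0,0],[0,0,1],[0,0,2],[0,0,2.5],[0,0,2.5],[0,0,2.5],[0,0,1.5],[0,0,0],[0,0,0]], angular=[[0,0,0],[0,0,0],[0,0,0],[0,0,0],[0,0,0],[0,0,0],[0,0,0],[0,0,0],[0,0,0],[0,0,0],[0,0,0],[0,0,0],[0,0,0],[0,0,0],[0,0,0],[0,0,0],[0,0,0],[0,0,0]])

```text
clock: 29.15
position: [0.448, -0.0739, 0.0678]
ee_rot: [3.082, -0.608, -0.001]
force: [0.3, 1.1, -2.4]
width: 0.522
gripper_force: 20.0
```

```bash
python3 d.py .447 -.0744 .0027 -.39; python3 held.py trough_pot -.0013 -.39
```

```text
t 29.15 pos [ 0.448  -0.0739  0.0678] yaw -0.3898 tilt [-0.001  0.    -1.   ] w 4.79 gf 19.998731017112732 F [ 0.3  1.1 -2.4] j [ 0.08  0.32 -0.04  2.12  0.02  0.71 -1.93]
turn [0.    0.001 0.   ] then shift cm (after turn) [-0.07  0.08  6.51] or before turn [-0.07  0.08  6.51]
scene bottom z 0.0691 [ 0.4808 -0.0778 -0.3223] 0.328 pix [235. 163.] [236. 171.]
top bottom z 0.0691 [ 0.448  -0.0739 -0.39  ] 1.0 pix [317. 288.] [262. 279.]
```

View pics/held_trough_pot.png

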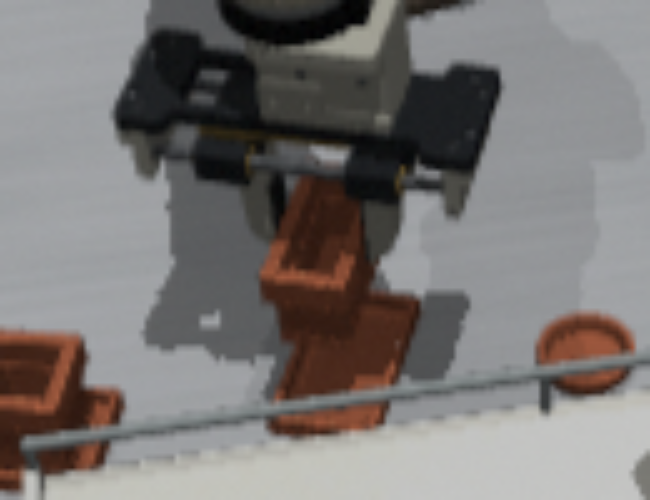

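```bash
python3 - <<'E'
from cell import arm
from fit import *
p=arm.get_image("scene"); o=np.array([235-65,163-50])
print("front rim edge",ray(o+np.array([306,280])/5,p,.124),"expect (.4924,-.0922)")
print("saucer front corners",[ray(o+np.array(q)/5,p,.014) for q in((272,425),(378,425))],"saucer right back",ray(o+np.array((418,297))/5,p,.014))
c,s=np.cos(-.39),np.sin(-.39)
print("model",[(.447+a*c-b*s,-.0744+a*s+b*c) for a,b in((.056,-.032),(.056,.032),(-.056,.032))])
E
```

```text
front rim edge [ 0.49504725 -0.0880067 ] expect (.4924,-.0922)
saucer front corners [array([ 0.49617598, -0.11981677]), array([ 0.50868473, -0.06009003])] saucer right back [ 0.41227956 -0.0220945 ]
model [(np.float64(0.48662887806806837), np.float64(-0.12528764116233104)), (np.float64(0.5109609366359507), np.float64(-0.06609346133146302)), (np.float64(0.40737112193193165), np.float64(-0.023512358837668938))]
```

The trough lies within about 3 mm of the saucer in the same view. Lower.

>>> carry_out(claw=[4,4,4,4,4,4,4,4,4,4,4,4], delta_pos=[[-0.1,0.1,1],[0,0,1.5],[0,0,1.5],[0,0,1],[0,0,0.5],[0,0,0.3],[0,0,0.2],[0,0,0.1],[0,0,0.1],[0,0,0.1],[0,0,0],[0,0,0]], angular=[[0,0,0],[0,0,0],[0,0,0],[0,0,0],[0,0,0],[0,0,0],[0,0,0],[0,0,0],[0,0,0],[0,0,0],[0,0,0],[0,0,0]])

```text
clock: 30.6
position: [0.4462, -0.0747, 0.0052]
ee_rot: [3.082, -0.609, 0.0]
force: [0.6, 1.1, -2.4]
width: 0.521
gripper_force: 20.0
```

```bash
python3 d.py .447 -.0744 .0027 -.39
```

```text
t 30.6 pos [ 0.4462 -0.0747  0.0052] yaw -0.3903 tilt [ 0. -0. -1.] w 4.79 gf 19.998629987239838 F [ 0.6  1.1 -2.4] j [ 0.08  0.42 -0.04  2.17  0.03  0.54 -1.94]
turn [-0. -0. -0.] then shift cm (after turn) [ 0.06 -0.05  0.25] or before turn [ 0.06 -0.05  0.25]
```

>>> carry_out(claw=[4,4,4,4], delta_pos=[[0,0,0.1],[0,0,0.1],[0,0,0.05],[0,0,0]], angular=[[0,0,0],[0,0,0],[0,0,0],[0,0,0]])

```text
clock: 31.0
position: [0.4461, -0.0746, 0.0026]
ee_rot: [3.082, -0.609, -0.0]
force: [-1.6, 1.1, -0.4]
width: 0.52
gripper_force: 20.0
```

```bash
python3 d.py
```

```text
t 31.0 pos [ 0.4461 -0.0746  0.0026] yaw -0.3903 tilt [-0. -0. -1.] w 4.77 gf 19.999072551727295 F [-1.6  1.1 -0.4] j [ 0.08  0.43 -0.04  2.18  0.03  0.54 -1.94]
```

>>> carry_out(claw=[4,7,7,7,7,7,7,7,7,7,7,7,7,7,7,7,7,7], delta_pos=[[0,0,0.05],[0,0,0],[0,0,0],[0,0,0],[0,0,0],[0,0,-0.5],[0,0,-1.5],[0,0,-3],[0,0,-3],[0,0,-3],[0,0,-3],[0,0,-3],[0,0,-3],[0,0,0],[0,0,0],[0,0,0],[0,0,0],[0,0,0]], angular=[[0,0,0],[0,0,0],[0,0,0],[0,0,0],[0,0,0],[0,0,0],[0,0,0],[0,0,0],[0,0,0],[0,0,0],[0,0,0],[0,0,0],[0,0,0],[0,0,-0.1],[0,0,-0.1],[0,0,-0.1],[0,0,-0.09],[0,0,0]])

```text
clock: 32.8
position: [0.446, -0.0747, 0.2024]
ee_rot: [3.142, 0.002, 0.0]
force: [-0.3, 0.1, -0.0]
width: 0.761
gripper_force: 0.0
```

```bash
python3 d.py .633 .0905 .067 0
```

```text
t 32.8 pos [ 0.446  -0.0747  0.2024] yaw 0.0011 tilt [ 0. -0. -1.] w 6.99 gf 0.0 F [-0.3  0.1 -0. ] j [ 0.11  0.14 -0.07  1.95  0.01  1.05 -1.54]
turn [ 0.    -0.     0.001] then shift cm (after turn) [ 18.7  -16.52  13.54] or before turn [ 18.72 -16.5   13.54]
```

>>> carry_out(claw=[7,7,7,7,7,7,7,7,7,7], delta_pos=[[1.2,-1,0],[2.5,-2.2,0],[2.5,-2.2,0],[2.5,-2.2,0],[2.5,-2.2,0],[2.5,-2.2,0],[2.5,-2.2,0],[2.5,-2.3,0],[0,0,0],[0,0,0]], angular=[[0,0,0],[0,0,0],[0,0,0],[0,0,0],[0,0,0],[0,0,0],[0,0,0],[0,0,0],[0,0,0],[0,0,0]])

```text
clock: 33.8
position: [0.6333, 0.0918, 0.2013]
ee_rot: [-3.141, 0.001, 0.002]
force: [-0.5, 0.3, 1.2]
width: 0.759
gripper_force: 0.0
```

>>> carry_out(claw=[7,7,7,7,7,7,7,7,7,7], delta_pos=[[0,0,2],[0,0,2.5],[0,0,2.5],[0,0,2.5],[0,0,2],[0,0,1],[0,0,0.5],[0,0,0.3],[0,0,0],[0,0,0]], angular=[[0,0,0],[0,0,0],[0,0,0],[0,0,0],[0,0,0],[0,0,0],[0,0,0],[0,0,0],[0,0,0],[0,0,0]])

```text
clock: 34.8
position: [0.6338, 0.0904, 0.07]
ee_rot: [-3.141, 0.001, -0.002]
force: [-0.2, 0.6, 0.6]
width: 0.761
gripper_force: 0.0
```

```bash
python3 d.py .633 .0905 .067 0
```

```text
t 34.8 pos [0.6338 0.0904 0.07  ] yaw -0.0004 tilt [ 0.001  0.    -1.   ] w 6.99 gf 0.0 F [-0.2  0.6  0.6] j [-0.14  0.57 -0.12  1.66  0.08  0.91 -1.87]
turn [-0.    -0.001 -0.   ] then shift cm (after turn) [-0.08 -0.01  0.3 ] or before turn [-0.08 -0.01  0.3 ]
```

>>> carry_out(claw=[7,4,4,4,4,4,4,4,4], delta_pos=[[0,0,0.2],[0,0,0],[0,0,0],[0,0,0],[0,0,0],[0,0,0],[0,0,0],[0,0,0],[0,0,0]], angular=[[0,0,0],[0,0,0],[0,0,0],[0,0,0],[0,0,0],[0,0,0],[0,0,0],[0,0,0],[0,0,0]], force=15)

```text
clock: 35.7
position: [0.6332, 0.0904, 0.0671]
ee_rot: [-3.142, 0.0, -0.0]
force: [0.7, -0.1, 0.9]
width: 0.483
gripper_force: 15.0
```

```bash
python3 d.py .4703 .0665 .2 0
```

```text
t 35.7 pos [0.6332 0.0904 0.0671] yaw -0.0002 tilt [ 0.  0. -1.] w 4.43 gf 14.999966659233905 F [ 0.7 -0.1  0.9] j [-0.15  0.58 -0.12  1.66  0.08  0.91 -1.87]
turn [-0. -0. -0.] then shift cm (after turn) [-16.29   2.39 -13.29] or before turn [-16.29   2.39 -13.29]
```

Gripped at 44.3 mm. Lift, carry, and lower partway.

>>> carry_out(claw=[4,4,4,4,4,4,4,4,4,4,4,4,4,4,4,4], delta_pos=[[0,0,-0.5],[0,0,-1],[0,0,-2],[0,0,-2.5],[0,0,-2],[0,0,-1],[0,0,0],[-1,0.2,0],[-2,0.3,0],[-2.5,0.4,0],[-2.5,0.4,0],[-2.5,0.4,0],[-2.5,0.3,0],[-2,0.3,0],[-1.3,0.1,0],[0,0,0]], angular=[[0,0,0],[0,0,0],[0,0,0],[0,0,0],[0,0,0],[0,0,0],[0,0,0],[0,0,0],[0,0,0],[0,0,0],[0,0,0],[0,0,0],[0,0,0],[0,0,0],[0,0,0],[0,0,0]])

```text
clock: 37.3
position: [0.468, 0.0659, 0.1565]
ee_rot: [3.141, -0.0, -0.003]
force: [0.7, -0.0, -0.4]
width: 0.48
gripper_force: 15.0
```

>>> carry_out(claw=[4,4,4,4,4,4,4,4], delta_pos=[[0,0,1],[0,0,2],[0,0,2.5],[0,0,2],[0,0,1.5],[0,0,1],[0,0,0],[0,0,0]], angular=[[0,0,0],[0,0,0],[0,0,0],[0,0,0],[0,0,0],[0,0,0],[0,0,0],[0,0,0]])

```text
clock: 38.1
position: [0.4706, 0.0665, 0.0571]
ee_rot: [-3.142, 0.0, 0.0]
force: [0.4, -1.0, -0.9]
width: 0.482
gripper_force: 15.0
```

```bash
python3 d.py .4703 .0665 .0011 0; python3 held.py small_pot -.0029
```

```text
t 38.1 pos [0.4706 0.0665 0.0571] yaw -0.0003 tilt [-0.  0. -1.] w 4.42 gf 14.999950868077576 F [ 0.4 -1.  -0.9] j [-0.13  0.37 -0.15  2.07  0.08  0.71 -1.91]
turn [-0.  0. -0.] then shift cm (after turn) [-0.03 -0.    5.6 ] or before turn [-0.03 -0.    5.6 ]
scene bottom z 0.06 [ 0.5008  0.0626 -0.2258] 0.366 pix [286. 163.] [286. 168.]
top bottom z 0.06 [0.4706 0.0665 0.    ] 1.0 pix [261. 280.] [314. 287.]
```

View pics/held_small_pot.png

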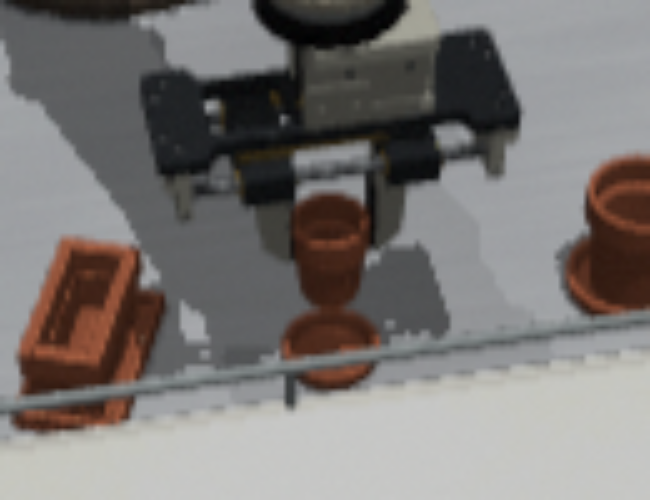

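```bash
python3 - <<'E'
from cell import arm
from fit import *
p=arm.get_image("scene"); o=np.array([286-65,163-50])
print("pot rim",ray(o+np.array([331,221])/5,p,.115),"saucer",ray(o+np.array([331,345])/5,p,.014))
E
```

```text
pot rim [0.47247405 0.06950576] saucer [0.47200039 0.06938675]
```

>>> carry_out(claw=[4,4,4,4,4,4,4,4], delta_pos=[[0,0,1],[0,0,1],[0,0,1],[0,0,0.5],[0,0,0.3],[0,0,0],[0,0,0],[0,0,0]], angular=[[0,0,0],[0,0,0],[0,0,0],[0,0,0],[0,0,0],[0,0,0],[0,0,0],[0,0,0]])

```text
clock: 39.15
position: [0.4705, 0.0664, 0.0194]
ee_rot: [-3.141, 0.0, -0.001]
force: [-0.1, -0.3, -0.2]
width: 0.483
gripper_force: 15.0
```

The small pot is centred. Remaining descent is 1.8 cm.

>>> carry_out(claw=[4,4,4,4,4,4,4], delta_pos=[[0,0,0.8],[0,0,0.5],[0,0,0.2],[0,0,0.1],[0,0,0.1],[0,0,0],[0,0,0]], angular=[[0,0,0],[0,0,0],[0,0,0],[0,0,0],[0,0,0],[0,0,0],[0,0,0]])

```text
clock: 39.85
position: [0.4703, 0.0664, 0.0022]
ee_rot: [-3.142, 0.0, -0.0]
force: [-0.4, -0.3, -0.3]
width: 0.478
gripper_force: 15.0
```

>>> carry_out(claw=[4,4,4], delta_pos=[[0,0,0.1],[0,0,0],[0,0,0]], angular=[[0,0,0],[0,0,0],[0,0,0]])

```text
clock: 40.15
position: [0.4702, 0.0663, 0.0011]
ee_rot: [3.142, -0.001, 0.0]
force: [0.2, 0.0, -0.9]
width: 0.484
gripper_force: 15.0
```

>>> carry_out(claw=[4,4,4], delta_pos=[[0,0,0.1],[0,0,0],[0,0,0]], angular=[[0,0,0],[0,0,0],[0,0,0]])

```text
clock: 40.45
position: [0.4706, 0.0666, 0.0008]
ee_rot: [-3.141, 0.0, -0.001]
force: [-2.2, 0.4, 9.7]
width: 0.483
gripper_force: 15.0
```

Contact at 9.7 N. Release, rise, and move clear for a final check.

>>> carry_out(claw=[7,7,7,7,7,7,7,7,7,7,7,7,7], delta_pos=[[0,0,0],[0,0,0],[0,0,0],[0,0,0],[0,0,-0.5],[0,0,-1.5],[0,0,-3],[0,0,-3],[0,0,-3],[0,0,-3],[0,0,-3],[0,0,-3],[0,0,-3]], angular=[[0,0,0],[0,0,0],[0,0,0],[0,0,0],[0,0,0],[0,0,0],[0,0,0],[0,0,0],[0,0,0],[0,0,0],[0,0,0],[0,0,0],[0,0,0]])

```text
clock: 41.75
position: [0.4698, 0.0663, 0.2318]
ee_rot: [-3.142, 0.0, -0.0]
force: [0.5, -0.1, -0.5]
width: 0.764
gripper_force: 0.0
```

>>> carry_out(claw=[7,7,7,7,7,7,7,7,7,7,7,7,7,7,7,7,7,7,7,7], delta_pos=[[-0.5,2.5,-0.5],[-0.5,2.5,-0.5],[-0.5,2.5,-0.5],[-0.5,2.5,-0.5],[-0.5,2.5,-0.5],[-0.5,2.5,-0.5],[-0.5,2.5,0],[-0.5,2.5,0],[-0.5,2.5,0],[-0.5,2.5,0],[-0.5,2.5,0],[-0.5,2.5,0],[-0.5,2.5,0],[-0.5,2.5,0],[-0.5,2.5,0],[-0.5,2.5,0],[-0.5,2.5,0],[-0.5,2.5,0],[-0.5,2.5,0],[0,0,0]], angular=[[0,0,0],[0,0,0],[0,0,0],[0,0,0],[0,0,0],[0,0,0],[0,0,0],[0,0,0],[0,0,0],[0,0,0],[0,0,0],[0,0,0],[0,0,0],[0,0,0],[0,0,0],[0,0,0],[0,0,0],[0,0,0],[0,0,0],[0,0,0]])

```text
clock: 43.75
position: [0.3731, -0.4118, 0.2602]
ee_rot: [3.14, -0.008, -0.001]
force: [-0.1, 0.8, 0.4]
width: 0.761
gripper_force: 0.0
```

```bash
python3 - <<'E'
from cell import arm
from fit import *
p=arm.get_image("top"); q=arm.get_image("scene")
a=p["frame"][185:315,100:450,::-1]; b=q["frame"][110:240,110:460,::-1]
cv2.imwrite("pics/fin.png",cv2.resize(np.vstack([a,b]),None,fx=2.25,fy=2.25,interpolation=cv2.INTER_CUBIC))
E
```

```text
(no output)
```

View pics/fin.png

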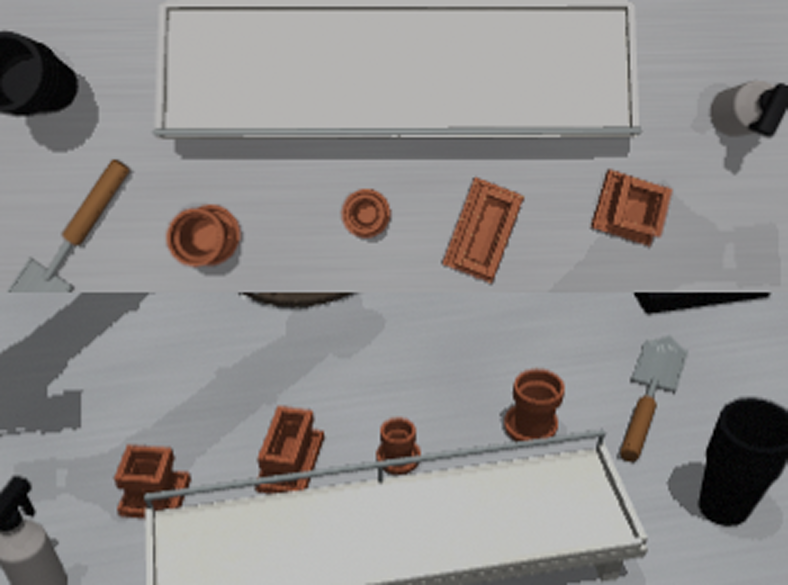

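```bash
python3 - <<'E'
from cell import arm
from fit import *
p=arm.get_image("top"); E=dict(large=((200,236),.079,(.4477,.2567)),small=((367,213),.059,(.4703,.0665)),trough=((487,229),.059,(.447,-.0744)),square=((641,208),.069,(.4694,-.2531)))
for k,(u,z,s) in E.items():
    r=ray((100+u[0]/2.25-.3,185+u[1]/2.25-.3),p,z); print(k,r.round(4),"off mm",((r-s)*1000).round(1))
im=cv2.resize(p["frame"][255:310,165:405,::-1],None,fx=3.3,fy=3.3,interpolation=cv2.INTER_NEAREST)
V=dict(large_pot=(.4477,.2567,0),small_pot=(.4703,.0665,0),trough_pot=(.447,-.0744,-.39),square_pot=(.4694,-.2531,-.332))
for k,v in V.items():
    c,s=np.cos(v[2]),np.sin(v[2]); P=M[k].copy(); P[:,:2]=P[:,:2]@np.array([[c,s],[-s,c]]); P+=[v[0],v[1],.004]
    cv2.polylines(im,[np.round((proj(P[:len(P)//3],p)-[165,255]+.5)*3.3).astype(int).reshape(-1,1,2)],True,(255,255,0),1)
cv2.imwrite("pics/fin2.png",im)
E
```

```text
large [0.4497 0.2517] off mm [ 2. -5.]
small [0.4713 0.0633] off mm [ 1.  -3.2]
trough [ 0.4499 -0.0752] off mm [ 2.9 -0.8]
square [ 0.47   -0.2532] off mm [ 0.6 -0.1]
```

View pics/fin2.png

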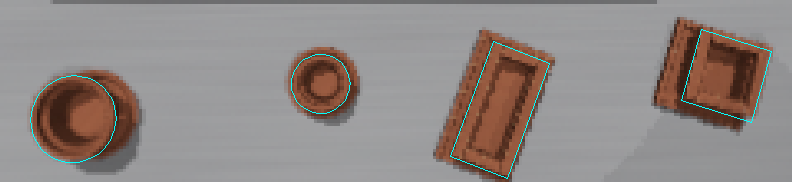

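The rim outlines predicted for upright, centred pots match the picture for all four. I'll hand the job in.

```bash
python3 -c "
from cell import arm
print(arm.sign_off())"
```

```text
the job is handed in; nothing more can be done
None
```

All four pots stand upright in their matching saucers, by the last pictures within about 5 mm of centre. The spray bottle and trowel were not touched, and the job was handed in at about 44 s (no verdict came back).

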